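# Sort the chisels and screwdrivers back into their racks

## Task

The chisels and screwdrivers have got mixed up on the bench. Lay each one back in the bay cut for it - the narrow chisel in the narrow-slot bay and the broad chisel in the wide-slot bay of the dark wooden chisel rack, the short screwdriver in the short bay and the long one in the long bay of the blue screwdriver rack - handle in the wide notch, blade or shaft down in the slot, lying flat on its outline between the end stops. Set the tools down rather than dropping them, and leave the tape measure, the jar of nails and the piece of wood behind the racks where they are.

Things in the scene. Friction and masses are not known exactly. Their poses are not given: they have to be found in the camera images.
- chisel_6: narrow chisel, dark brown handle, 27 x 260 x 27 mm, lying flat, 0.14 kg. Origin: middle of its length, on the underside; y towards the butt of the handle, z up. Handle y = +5 to +130 mm, 28 wide, 27 high; blade 6 mm wide, to y = -130 mm, 4 to 14 mm up. Grip the handle across, near y = +45 mm
- chisel_18: broad chisel, light wooden handle, 27 x 260 x 27 mm, lying flat, 0.14 kg. Origin: middle of its length, on the underside; y towards the butt of the handle, z up. Handle y = +5 to +130 mm, 28 wide, 27 high; blade 18 mm wide, to y = -130 mm, 4 to 14 mm up. Grip the handle across, near y = +45 mm
- screwdriver_yellow: short screwdriver, yellow handle, 27 x 174 x 22 mm, lying flat, 0.09 kg. Origin: middle of its length, on the underside; y towards the butt of the handle, z up. Handle y = -3 to +87 mm, 28 wide, 22 high; shaft 6 mm thick, to y = -87 mm, its middle 11 mm up. Grip the handle across, near y = +35 mm
- screwdriver_long: long screwdriver, dark green handle, 33 x 277 x 26 mm, lying flat, 0.09 kg. Origin: middle of its length, on the underside; y towards the butt of the handle, z up. Handle y = +24 to +138 mm, 32 wide, 26 high; shaft 8 mm thick, to y = -138 mm, its middle 13 mm up. Grip the handle across, near y = +48 mm
- chisel_rack: fixed dark wood rack, 132 x 304 x 30 mm. Origin: middle of underside; y to the handle end. Base top 10 mm up, cork outlines of the tools; a tool lies on it, origin at y = 0, y along rack y. Bays: narrow chisel x = -33 mm (blade slot 17 wide), broad x = +33 (slot 27). Blade rail y = -70, handle rail y = +108 (notches 38), rails 14 thick, 30 high. Stops y = -140, +140, 26 high; edging 15
- screwdriver_rack: fixed blue rack, 132 x 316 x 30 mm. Origin: middle of underside; y to the handle end. Base top 10 mm up, grey outlines of the tools; a tool lies on it, origin at y = 0, y along rack y. Bays: short x = -33 mm (stops y = -96, +96; handle notch 36 wide), long x = +33 (stops y = -147, +147; notch 42). Shaft rail y = -50 (slots 18), handle rail y = +72; 14 thick, 30 high. Stops 26 high; edging 15
- tape_measure: yellow and black pocket tape measure standing on the bench, 37 x 91 x 66 mm; origin: middle of its underside. To be left alone
- nail_jar: glass jar of nails with a tan lid, 66 mm across, 88 mm high; origin: middle of its underside. To be left alone
- offcut: flat piece of softwood behind the racks, 66 x 170 x 19 mm; origin: middle of its underside. To be left alone

How it is judged (in metres and radians):
At the end, for the whole second after the job is handed in: Each tool lies released and at rest in its own bay, handle at the handle end: origin within 14 mm of the bay's middle across the rack and 15 mm along it, at most 4.5 mm above the base board, in line with the rack within 0.1 rad, level along its length within 0.06 rad, rolled less than 0.5 rad (x of chisel_6 in the frame of chisel_rack between -0.047 and -0.019 m and y of chisel_6 in the frame of chisel_rack between -0.015 and 0.015 m and z of chisel_6 in the frame of chisel_rack between 0.005 and 0.0145 m and x of chisel_rack in the frame of chisel_6 above 0.012 m and angle between the y axis of each of chisel_6, chisel_18 and the y axis of chisel_rack, either way round below 0.1 rad and angle between chisel_6's own y axis and vertical between 1.51 and 1.63 rad and angle between each of chisel_6, chisel_18, screwdriver_yellow, screwdriver_long's own z axis and vertical below 0.5 rad and linear speed of each of chisel_6, chisel_18, screwdriver_yellow, screwdriver_long below 0.02 m/s and contact force between each of chisel_6, chisel_18, screwdriver_yellow, screwdriver_long and the fingers below 0.05 N and x of chisel_18 in the frame of chisel_rack between 0.019 and 0.047 m and y of chisel_18 in the frame of chisel_rack between -0.015 and 0.015 m and z of chisel_18 in the frame of chisel_rack between 0.005 and 0.0145 m and x of chisel_rack in the frame of chisel_18 below -0.012 m and angle between chisel_18's own y axis and vertical between 1.51 and 1.63 rad and x of screwdriver_yellow in the frame of screwdriver_rack between -0.047 and -0.019 m and y of screwdriver_yellow in the frame of screwdriver_rack between -0.015 and 0.015 m and z of screwdriver_yellow in the frame of screwdriver_rack between 0.005 and 0.0145 m and x of screwdriver_rack in the frame of screwdriver_yellow above 0.012 m and angle between the y axis of each of screwdriver_yellow, screwdriver_long and the y axis of screwdriver_rack, either way round below 0.1 rad and angle between screwdriver_yellow's own y axis and vertical between 1.51 and 1.63 rad and x of screwdriver_long in the frame of screwdriver_rack between 0.019 and 0.047 m and y of screwdriver_long in the frame of screwdriver_rack between -0.015 and 0.015 m and z of screwdriver_long in the frame of screwdriver_rack between 0.005 and 0.0145 m and x of screwdriver_rack in the frame of screwdriver_long below -0.012 m and angle between screwdriver_long's own y axis and vertical between 1.51 and 1.63 rad); the robot touches nothing.
It fails at once if a chisel or screwdriver is dropped (falls free faster than 0.5 m/s) ((contact force between chisel_6 and anything else below 0.01 N and linear speed of chisel_6 above 0.5 m/s) or (contact force between chisel_18 and anything else below 0.01 N and linear speed of chisel_18 above 0.5 m/s) or (contact force between screwdriver_yellow and anything else below 0.01 N and linear speed of screwdriver_yellow above 0.5 m/s) or (contact force between screwdriver_long and anything else below 0.01 N and linear speed of screwdriver_long above 0.5 m/s)).
It fails at once if the tape measure is pushed more than 20 mm from its place (distance of tape_measure from where it was at the start of the episode above 0.02 m).
It fails at once if the jar of nails is pushed more than 20 mm from its place (distance of nail_jar from where it was at the start of the episode above 0.02 m).
It fails at once if the piece of wood behind the racks is pushed more than 20 mm from its place (distance of offcut from where it was at the start of the episode above 0.02 m).
It also fails if it takes over 128 s, if anything falls off the work surface, if the arm or the gripper's body presses on something with over 40 N, if the wrist force passes 120 N, or if a joint passes its speed limit or range.

## Robot

A 7-joint arm with a two-finger parallel gripper is mounted at the origin on a cart in front of the work surface, level with it; the furniture and walls round the work are solid. World frame = base frame: x ahead of the robot, y to its left, z up, the work surface at z = 0. Lengths are in m, angles in degrees, forces in N, time in s.
With the tool pointing down it reaches from about 0.35 to 0.9 m from the base axis. Payload 8.1 kg.
Tool frame: the origin (TCP) lies on the centre line of the jaws, within the pads' length; the fingertips stand 22 mm ahead of it and the grasp point (between the pads) lies 3 mm ahead of it (env.tcp_to_tips is the distance from the TCP to the fingertips, in m); z points along the fingers, y is the line along which they close (so a half turn about z gives the same grasp; the last joint's range is limited). The gripper opens to 92 mm and grips with 3 to 60 N. Pads are 19 mm wide; open, the fingers measure 130 mm over their backs; the gripper's body (75 mm by 190 mm) begins 47 mm behind the grasp point.
Start: joints at [-79.962, 24.895, 1.432, 90.138, -0.665, 64.973, -4.303], TCP at [0.171, 0.601, 0.249] pointing down, gripper open.
Joint ranges: [-149.89, 149.89], [-25.12, 119.58], [-72.63, 75.52], [4.76, 147.25], [-75.54, 255.54], [6.69, 114.76], [-157.13, 157.13]. Speed limits (degrees/s): [127.2, 127.2, 172.46, 172.46, 180, 180, 180].

## Interface

Orientations are given as a 3x3 rotation matrix whose columns are the frame's x, y, z axes.
In Python, from plant import env gives the robot as it stands.
- The arm moves only by the shell command python3 -m jog 'ROWS' [FORCE]. ROWS is JSON, a list of rows, each a list of 3 entries, a list of its own where there are three numbers: the shift along the tool's x, y, z each as a share of 0.04 m, from -1 to 1, then the turn, a rotation vector about the tool's x, y, z each as a share of 8 degrees, from -1 to 1, then the gripper's target within -1 to 1 (shut at 1, half-way at 0, fully open at -1). In form: [[[x, y, z], [ax, ay, az], jaw], ...]. A call has 1 to 12 rows; each row shifts and turns the commanded pose from where the row before left it, along the tool's axes as they then stand; what a row does not reach is not made up. A row lasts 1/8 s, in which the tool goes at most 62.5 mm and 10.7 degrees, less where a joint would pass 70% of its speed; a pose out of reach is approached as far as the arm can. A call with a number of a shift or a turn outside -1 to 1 is refused whole. A call with a gripper value outside its range is refused whole. The fingers move at their own pace and stop on an object; FORCE is the grip in N (left out, the last holds). Time passes only in rows, so rows that do not move let the fingers close. It gives the time, the measured TCP pose, the force, the opening and the grip force at its end, in the units of the state.
- env.read_state(): the state, without advancing time (a new reading comes with each control period).
- env.camera(name): name is "scene" or "side" or "wrist"; returns (picture, depth): 420x560x3 uint8, blue, green, red; 420x560 float32, m along the optical axis (not along the pixel's ray), 0 where there is no reading.
- env.get_calibration(name): a dict with "camera_matrix" (3x3 intrinsics, pixels), "cam_to_world" (4x4, takes a point from camera to world coordinates). Camera axes: x right, y down, z forward; pixel columns grow to the right and rows downward; lengths in m; the calibration is good to about 2 mm. A picture is of the moment at which its call begins: read the wrist's pose just before it. get_calibration takes no time and is no camera call; for the wrist camera it gives the pose at the moment of the call.
- env.job_done(): hands the job in; it is judged then, once.
The state is a dict: "time_s": time; "qpos": joint angles; "dq": joint speeds; "joint_efforts": joint torques, N m; "position": TCP position; "orientation": TCP orientation; "ft_force": force on the tool from outside, world axes, zero at the start; "ft_torque": the same for the moment, N m; "opening": finger opening in m; "gripper_force": force on a finger pad.
Only numpy, scipy, OpenCV 4.12 (cv2) and the standard library are available. Lean on these libraries where they do the work, as an engineer would, in place of code of your own. Each camera call takes 0.05 s, during which the arm holds its last target. There are 200 camera calls.

## Working session

There is one attempt and no reset: what is moved stays moved. The work goes in short steps, Python scripts to look and compute and a shell command to move; the robot and the scene stay as the last step left them, time stands still between calls to the robot, and variables do not carry over. Pictures are saved under pics/ and viewed, at most 14 in all, crops included, and the job is handed in when it is done.

```bash
mkdir -p pics; ls; python3 - <<'E'
from plant import env
import cv2,numpy as np
for n in ("scene","side"):
    im,d=env.camera(n); c=env.get_calibration(n)
    cv2.imwrite(f"pics/{n}0.png",im); np.savez(f"{n}0.npz",im=im,d=d,K=c["camera_matrix"],T=c["cam_to_world"])
    print(n,np.round(c["camera_matrix"],1).tolist(),np.round(c["cam_to_world"],3).tolist())
s=env.read_state();print(s["time_s"],s["position"],np.round(s["orientation"],3),s["opening"])
E
```

```text
pics
scene [[462.7, 0.0, 276.9], [0.0, 462.7, 209.7], [0.0, 0.0, 1.0]] [[0.782, -0.419, 0.461, -0.035], [-0.623, -0.526, 0.579, -0.733], [0.0, -0.74, -0.672, 0.887], [0.0, 0.0, 0.0, 1.0]]
side [[415.9, 0.0, 286.5], [0.0, 415.9, 197.2], [0.0, 0.0, 1.0]] [[-0.999, -0.031, 0.03, 0.519], [-0.043, 0.634, -0.772, 0.958], [0.005, -0.773, -0.635, 0.831], [0.0, 0.0, 0.0, 1.0]]
0.1 [0.17134002 0.60063582 0.2480448 ] [[-0.962  0.274 -0.   ]
 [ 0.274  0.962 -0.001]
 [-0.    -0.001 -1.   ]] 0.09181150893894616
```

View pics/scene0.png

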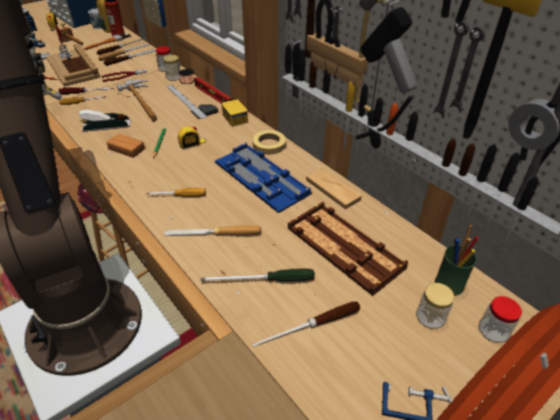

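View pics/side0.png

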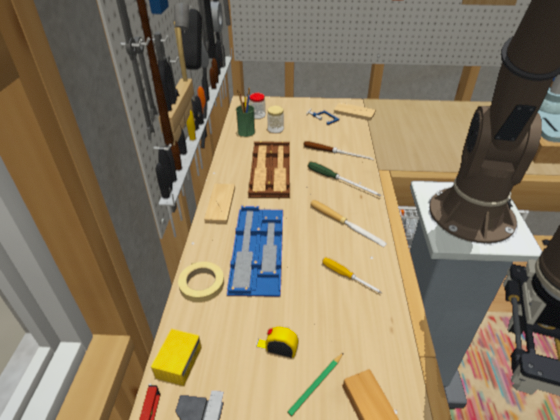

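The tools lie in a row between the robot and the racks: yellow (178,192), light chisel (213,231), green (258,275) and dark chisel (308,323) in the scene view. The blue rack is at (263,176) and the dark rack at (347,246). Next I'll make a rectified top view from the depth.

```bash
cat > h.py <<'E'
import numpy as np,cv2
def cloud(n):
    z=np.load(n+".npz"); d=z["d"]; K=z["K"]; T=z["T"]
    v,u=np.indices(d.shape); P=np.stack([(u-K[0,2])/K[0,0]*d,(v-K[1,2])/K[1,1]*d,d],-1)@T[:3,:3].T+T[:3,3]
    ok=d>0
    return P[ok],z["im"][ok]
def pca(p):
    p=np.asarray(p); c=p.mean(0); w,V=np.linalg.eigh(np.cov((p-c).T)); a=V[:,1]; t=(p-c)@a; s=(p-c)@V[:,0]
    return c,a,t.min(),t.max(),s.min(),s.max()
E
python3 - <<'E'
from h import *
out=[]
# plane-rectified view at z=0.012: row axis = x (up), col axis = -y ; 1.25mm/px
S=1.4e-3
for n in("scene0","side0"):
    z=np.load(n+".npz");K,T=z["K"],z["T"]
    H,W=360,600
    r,c=np.indices((H,W)); X=0.85-r*S; Y=0.42-c*S; 
    P=np.stack([X,Y,np.full_like(X,.012)],-1); C=(P-T[:3,3])@T[:3,:3]
    m=(C[...,:2]/C[...,2:]*[K[0,0],K[1,1]]+[K[0,2],K[1,2]]).astype(np.float32)
    out.append(cv2.remap(z["im"],m[...,0],m[...,1],cv2.INTER_LINEAR))
o=np.vstack(out); cv2.imwrite("pics/top0.png",cv2.resize(o,(500,600)))
cv2.imwrite("pics/topA.png",out[0]);cv2.imwrite("pics/topB.png",out[1])
for n in("scene0","side0"):
    P,_=cloud(n); m=(P[:,0]>.35)&(P[:,0]<.5)&(abs(P[:,1])<.4)
    print(n,np.percentile(P[m,2],[5,25,50,75,95]).round(4))
    # tall-ish blobs
    S=2e-3; g=np.zeros((300,450),np.uint8)
    k=(P[:,2]>.008)&(P[:,2]<.1)
    i=((P[k,0]-.25)/S).astype(int); j=((P[k,1]+.45)/S).astype(int); q=(i>=0)&(i<300)&(j>=0)&(j<450); g[i[q],j[q]]=255
    g=cv2.morphologyEx(g,cv2.MORPH_CLOSE,np.ones((5,5)))
    N,L,st,_=cv2.connectedComponentsWithStats(g)
    for b in range(1,N):
        if st[b,4]<120: continue
        ii,jj=np.where(L==b); c,a,t0,t1,s0,s1=pca(np.c_[ii*S+.25,jj*S-.45])
        print(b,"c",c.round(3),"ax",a.round(3),"t",round(t0,3),round(t1,3),"s",round(s0,3),round(s1,3))
E
```

```text
scene0 [-0.0016  0.0002  0.0015  0.0032  0.023 ]
1 c [ 0.409 -0.167] ax [-0.808  0.589] t -0.096 0.18 s -0.016 0.017
6 c [ 0.428 -0.329] ax [-0.956  0.295] t -0.081 0.144 s -0.016 0.013
7 c [0.397 0.045] ax [-0.775  0.632] t -0.103 0.128 s -0.015 0.013
8 c [0.399 0.246] ax [-0.795  0.607] t -0.061 0.109 s -0.015 0.013
11 c [ 0.617 -0.198] ax [-0.034  0.999] t -0.15 0.154 s -0.071 0.068
12 c [0.643 0.192] ax [0.284 0.959] t -0.193 0.191 s -0.13 0.125
18 c [ 0.755 -0.005] ax [0. 1.] t -0.087 0.087 s -0.035 0.035
22 c [0.832 0.096] ax [-0.276  0.961] t -0.019 0.026 s -0.013 0.011
side0 [-0.0024 -0.0007  0.0005  0.0019  0.0199]
1 c [ 0.411 -0.158] ax [-0.827  0.563] t -0.099 0.176 s -0.015 0.015
4 c [0.403 0.048] ax [-0.794  0.608] t -0.098 0.128 s -0.013 0.013
5 c [0.403 0.252] ax [-0.821  0.571] t -0.06 0.11 s -0.012 0.015
8 c [ 0.439 -0.325] ax [-0.965  0.262] t -0.074 0.104 s -0.013 0.014
11 c [ 0.62  -0.201] ax [-0.022  1.   ] t -0.144 0.138 s -0.068 0.067
13 c [ 0.614 -0.045] ax [-0.999 -0.047] t -0.064 0.064 s -0.009 0.008
15 c [0.628 0.18 ] ax [-0.048  0.999] t -0.162 0.156 s -0.067 0.069
18 c [ 0.619 -0.443] ax [-1.    -0.005] t -0.027 0.027 s -0.013 0.008
21 c [ 0.729 -0.417] ax [-0.999  0.042] t -0.037 0.03 s -0.017 0.032
22 c [0.755 0.302] ax [-0.463  0.886] t -0.061 0.058 s -0.055 0.055
23 c [ 0.758 -0.002] ax [-0.  1.] t -0.09 0.086 s -0.034 0.034
```

View pics/topA.png

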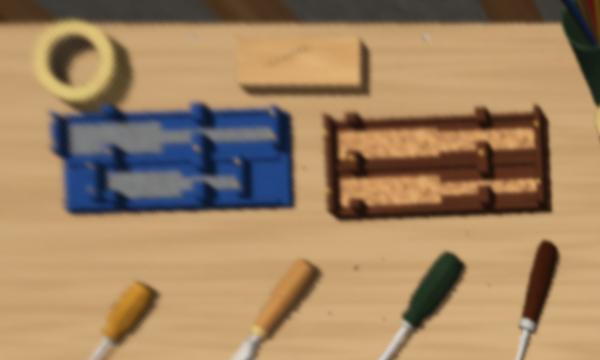

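View pics/topB.png

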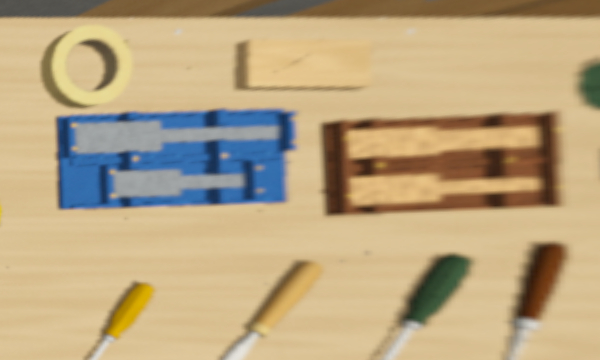

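```bash
python3 - <<'E'
from plant import env
import numpy as np
s=env.read_state(); c=env.get_calibration("wrist"); T=c["cam_to_world"]; R=np.array(s["orientation"])
print(np.round(c["camera_matrix"],1).tolist()); print(np.round(R.T@T[:3,:3],3)); print(np.round(R.T@(T[:3,3]-s["position"]),4))
from h import *
for n in("scene0","side0"):
    P,C=cloud(n)
    for lo,hi,nm in((.05,.12,"tall"),):
        m=(P[:,2]>lo)&(P[:,2]<hi)&(P[:,0]>.3)&(P[:,0]<.85)&(abs(P[:,1])<.5)
        for y0 in np.arange(-.5,.5,.1):
            q=P[m&(P[:,1]>y0)&(P[:,1]<y0+.1)]
            if len(q)>20: print(n,y0.round(2),q.min(0).round(3),q.max(0).round(3))
E
```

```text
[[353.1, 0.0, 273.6], [0.0, 353.1, 208.3], [0.0, 0.0, 1.0]]
[[-0.    -0.963 -0.268]
 [ 1.    -0.    -0.   ]
 [ 0.    -0.268  0.963]]
[ 0.0728 -0.0009 -0.136 ]
scene0 -0.5 [ 0.584 -0.5    0.05 ] [ 0.767 -0.404  0.12 ]
scene0 -0.3 [ 0.826 -0.299  0.05 ] [ 0.85  -0.258  0.12 ]
scene0 -0.0 [0.825 0.08  0.05 ] [0.85 0.1  0.12]
scene0 0.1 [0.825 0.1   0.05 ] [0.834 0.123 0.119]
scene0 0.4 [0.51  0.443 0.05 ] [0.85 0.5  0.12]
side0 -0.5 [ 0.59  -0.499  0.05 ] [ 0.767 -0.4    0.119]
side0 -0.3 [ 0.83  -0.295  0.05 ] [ 0.85  -0.252  0.118]
side0 -0.0 [0.831 0.085 0.052] [0.833 0.1   0.113]
side0 0.1 [0.83 0.1  0.05] [0.85  0.124 0.12 ]
side0 0.4 [0.517 0.449 0.05 ] [0.834 0.5   0.119]
```

```bash
python3 -m jog '[[[0,0,-0.4],[0,0,1],-1],[[0,0,-0.4],[0,0,1],-1],[[0,0,-0.4],[0,0,1],-1],[[0,0,-0.4],[0,0,1],-1],[[0,0,-0.4],[0,0,1],-1],[[0,0,-0.4],[0,0,1],-1],[[0,0,-0.4],[0,0,1],-1],[[0,0,-0.4],[0,0,1],-1],[[0,0,-0.2],[0,0,1],-1],[[0,0,0],[0,0,0.26],-1]]' 30
python3 -m jog '[[[-1,0.7,0],[0,0,0],-1],[[-1,0.7,0],[0,0,0],-1],[[-1,0.7,0],[0,0,0],-1],[[-1,0.7,0],[0,0,0],-1],[[-1,0.7,0],[0,0,0],-1],[[-1,0.7,0],[0,0,0],-1],[[-1,0.7,0],[0,0,0],-1],[[-1,0.7,0],[0,0,0],-1],[[-1,0.7,0],[0,0,0],-1],[[-1,0.7,0],[0,0,0],-1],[[-1,0.7,0],[0,0,0],-1],[[0,0,0],[0,0,0],-1]]'
cat >> h.py <<'E'
def snap(env,n,tag):
    s=env.read_state(); im,d=env.camera(n); c=env.get_calibration(n)
    np.savez(tag+".npz",im=im,d=d,K=c["camera_matrix"],T=c["cam_to_world"]); cv2.imwrite(f"pics/{tag}.png",im)
    return s
E
python3 - <<'E'
from plant import env
from h import *
s=snap(env,"wrist","w1"); print(s["position"],np.round(s["orientation"],3),np.round(s["qpos"],1),s["time_s"])
E
```

```text
time_s: 1.35
position: [0.1714, 0.6011, 0.3849]
orientation: [[0.001, 1.0, 0.0], [1.0, -0.001, 0.0], [0.0, 0.0, -1.0]]
ft_force: [-0.2, -0.1, 0.0]
opening: 0.092
gripper_force: 0.0
time_s: 2.85
position: [0.4808, 0.1569, 0.3843]
orientation: [[0.005, 1.0, 0.0], [1.0, -0.005, -0.002], [-0.002, 0.0, -1.0]]
ft_force: [-0.1, 0.5, 0.5]
opening: 0.0923
gripper_force: 0.0
[0.48082232 0.15689548 0.38433674] [[ 0.005  1.     0.   ]
 [ 1.    -0.005 -0.002]
 [-0.002  0.    -1.   ]] [-55.    8.5  36.6  95.6  -5.1  77.6 -17.9] 2.85
```

```bash
python3 -m jog '[[[-1,0,0],[0,0,0],-1],[[-1,0,0],[0,0,0],-1],[[-1,0,0],[0,0,0],-1],[[-1,0,0],[0,0,0],-1],[[-1,0,0],[0,0,0],-1],[[-1,0,0],[0,0,0],-1],[[-1,0,0],[0,0,0],-1],[[0,0,0],[0,0,0],-1]]'
python3 - <<'E'
from plant import env
from h import *
s=snap(env,"wrist","w2"); print(s["position"],np.round(s["qpos"],1))
for n in("w1","w2"):
    P,C=cloud(n); m=(P[:,2]<.006)&(P[:,2]>-.006)
    A=np.c_[P[m,:2],np.ones(m.sum())]; print(n,"plane",np.linalg.lstsq(A,P[m,2],rcond=None)[0].round(4))
cv2.imwrite("pics/w12.png",cv2.resize(np.hstack([cv2.imread("pics/w1.png"),cv2.imread("pics/w2.png")]),(800,300)))
E
```

```text
time_s: 3.9
position: [0.4788, -0.1207, 0.3845]
orientation: [[0.002, 1.0, -0.0], [1.0, -0.002, -0.0], [-0.0, -0.0, -1.0]]
ft_force: [-0.6, 0.2, -0.8]
opening: 0.0916
gripper_force: 0.0
[ 0.47881421 -0.12070193  0.38450971] [-33.7   7.7  48.7  97.6  -5.9  77.4  15.9]
w1 plane [-0.0001  0.0006 -0.0001]
w2 plane [ 0.0006  0.0006 -0.0003]
```

View pics/w12.png

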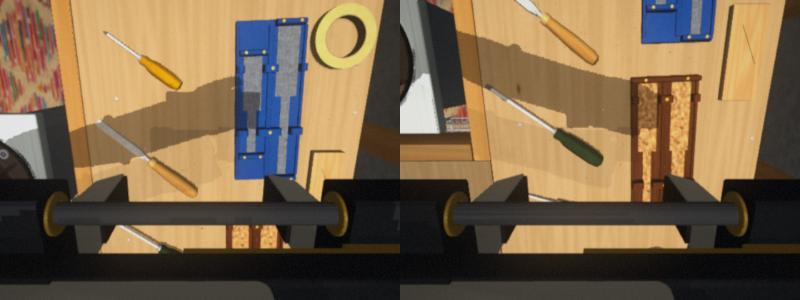

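Wrist views: left picture shows yellow (150,63), light chisel (150,160), blue rack (268,100); right shows green (560,135), chisel rack (665,140). Now I'll fit the poses.

```bash
cat >> h.py <<'E'
def hsvmask(im,lo,hi):
    return cv2.inRange(cv2.cvtColor(im[None] if im.ndim==2 else im,cv2.COLOR_BGR2HSV),np.array(lo),np.array(hi)).reshape(im.shape[:-1])>0
def tools(n,box=(.2,.54,-.5,.5),zmin=.006,S=.0015):
    """blobs above the bench: PCA axis, butt end (wide end) located, returns list"""
    P,C=cloud(n); k=(P[:,2]>zmin)&(P[:,2]<.05)&(P[:,0]>box[0])&(P[:,0]<box[1])&(P[:,1]>box[2])&(P[:,1]<box[3]); P=P[k];C=C[k]
    g=np.zeros((700,700),np.uint8); ij=((P[:,:2]-[box[0],box[2]])/S).astype(int); g[ij[:,0],ij[:,1]]=255
    g=cv2.morphologyEx(g,cv2.MORPH_CLOSE,np.ones((5,5))); N,L,st,_=cv2.connectedComponentsWithStats(g)
    lab=L[ij[:,0],ij[:,1]]; out=[]
    for b in range(1,N):
        q=P[lab==b]
        if len(q)<150: continue
        # handle = highest part
        h=q[q[:,2]>.014]
        if len(h)<80: continue
        (c,a,t0,t1,s0,s1)=pca(h[:,:2])
        t=(q[:,:2]-c)@a
        if -t.min()<t.max(): a=-a
        t=(q[:,:2]-c)@a; nrm=np.array([-a[1],a[0]]); s=(h[:,:2]-c)@nrm; th=(h[:,:2]-c)@a
        mid=(np.percentile(s,1)+np.percentile(s,99))/2
        butt=c+a*th.max()+nrm*mid
        out.append(dict(butt=butt,ax=a,ang=np.degrees(np.arctan2(a[1],a[0])),L=t.max()-t.min(),hl=th.max()-th.min(),w=np.ptp(s),zmax=np.percentile(q[:,2],98),col=C[lab==b].mean(0)))
    return out
E
python3 - <<'E'
from h import *
for n in("w1","w2"):
    for o in tools(n): print(n,{k:np.round(v,4) for k,v in o.items()})
    P,C=cloud(n)
    for nm,lo,hi,yy in(("blue",(100,120,30),(125,255,255),(-.01,.38)),("brown",(0,60,10),(15,255,110),(-.4,-.02))):
        k=(P[:,2]>.005)&(P[:,2]<.035)&(P[:,0]>.5)&(P[:,0]<.71)&(P[:,1]>yy[0])&(P[:,1]<yy[1])
        q=P[k]
        if len(q)<500: continue
        r=cv2.minAreaRect((q[:,:2]*1000).astype(np.float32)); print(nm,r,len(q),np.percentile(q[:,2],[5,50,98]).round(4))
E
```

```text
w1 {'butt': array([ 0.4795, -0.0135]), 'ax': array([ 0.7955, -0.6059]), 'ang': np.float64(-37.297), 'L': np.float64(0.2515), 'hl': np.float64(0.1434), 'w': np.float64(0.0257), 'zmax': np.float64(0.0256), 'col': array([ 88.203 , 134.8084, 171.2602])}
w1 {'butt': array([ 0.434 , -0.1714]), 'ax': array([ 0.8554, -0.5179]), 'ang': np.float64(-31.1911), 'L': np.float64(0.1572), 'hl': np.float64(0.1533), 'w': np.float64(0.0228), 'zmax': np.float64(0.0243), 'col': array([121.7956, 134.1915, 138.9208])}
w1 {'butt': array([0.448 , 0.2154]), 'ax': array([ 0.8138, -0.5812]), 'ang': np.float64(-35.5336), 'L': np.float64(0.174), 'hl': np.float64(0.1669), 'w': np.float64(0.0256), 'zmax': np.float64(0.0231), 'col': array([ 55.2544, 149.1958, 198.7053])}
blue ((636.3829956054688, 178.26625061035156), (157.04769897460938, 317.03753662109375), 1.8305323123931885) 21766 [0.0086 0.0106 0.0298]
brown ((614.6229858398438, -118.58293151855469), (134.54885864257812, 74.5168228149414), 0.31609103083610535) 2440 [0.0084 0.0102 0.0298]
w2 {'butt': array([ 0.4899, -0.2176]), 'ax': array([ 0.8237, -0.567 ]), 'ang': np.float64(-34.5382), 'L': np.float64(0.2764), 'hl': np.float64(0.2758), 'w': np.float64(0.0328), 'zmax': np.float64(0.0276), 'col': array([ 77.7826,  98.1688, 100.5912])}
w2 {'butt': array([ 0.4798, -0.016 ]), 'ax': array([ 0.784 , -0.6207]), 'ang': np.float64(-38.3704), 'L': np.float64(0.1816), 'hl': np.float64(0.1383), 'w': np.float64(0.0262), 'zmax': np.float64(0.026), 'col': array([ 89.4265, 150.5793, 196.4242])}
blue ((629.1571044921875, 55.51539993286133), (132.3430633544922, 73.7775650024414), 1.868587851524353) 6094 [0.0086 0.0106 0.0265]
brown ((618.015380859375, -176.03372192382812), (132.59519958496094, 269.9145812988281), 2.4501800537109375) 14552 [0.0087 0.0106 0.0298]
```

```bash
python3 -m jog '[[[-1,0,0],[0,0,0],-1],[[-1,0,0],[0,0,0],-1],[[-1,0,0],[0,0,0],-1],[[-1,0,0],[0,0,0],-1],[[0,0,0],[0,0,0],-1]]'
python3 - <<'E'
from plant import env
from h import *
s=snap(env,"wrist","w3"); print(s["position"],np.round(s["qpos"],1))
for o in tools("w3"): print({k:np.round(v,4) for k,v in o.items()})
for n,yy,nm,hm in(("w3",(-.4,-.02),"brown",40),("w2",(-.4,-.02),"brown",40),("w1",(-.01,.38),"blue",40)):
    P,C=cloud(n); k=(P[:,2]>.005)&(P[:,2]<.035)&(P[:,0]>.5)&(P[:,0]<.71)&(P[:,1]>yy[0])&(P[:,1]<yy[1])
    if nm=="blue": k&=hsvmask(C,(100,100,20),(130,255,255))
    q=P[k]; r=cv2.minAreaRect((q[:,:2]*1000).astype(np.float32)); print(nm,r,len(q))
E
```

```text
time_s: 4.58
position: [0.4793, -0.2798, 0.3841]
orientation: [[0.001, 1.0, -0.001], [1.0, -0.001, -0.001], [-0.001, -0.001, -1.0]]
ft_force: [-0.0, -0.5, 0.4]
opening: 0.092
gripper_force: 0.0
[ 0.4792929  -0.27983786  0.38413878] [-14.   17.1  52.7  90.1 -13.7  79.7  39.9]
{'butt': array([ 0.509 , -0.3492]), 'ax': array([ 0.9632, -0.2687]), 'ang': np.float64(-15.5861), 'L': np.float64(0.2431), 'hl': np.float64(0.1401), 'w': np.float64(0.0263), 'zmax': np.float64(0.0261), 'col': array([ 66.929 ,  88.9601, 118.2735])}
{'butt': array([ 0.4897, -0.219 ]), 'ax': array([ 0.8179, -0.5754]), 'ang': np.float64(-35.127), 'L': np.float64(0.26), 'hl': np.float64(0.26), 'w': np.float64(0.0328), 'zmax': np.float64(0.0279), 'col': array([53.6425, 68.728 , 72.0898])}
brown ((590.586669921875, -210.85311889648438), (190.7071990966797, 286.3795166015625), 2.432706594467163) 20312
brown ((618.015380859375, -176.03372192382812), (132.59519958496094, 269.9145812988281), 2.4501800537109375) 14552
blue ((623.58984375, 177.95494079589844), (131.0478057861328, 313.046142578125), 1.8200347423553467) 12943
```

```bash
cat >> h.py <<'E'
def goto(s,p,psi):
    """print the shift (units of rows, tool axes after/before turn) and the turn to reach p, closing-axis yaw psi"""
    R=np.array(s["orientation"]); cur=np.degrees(np.arctan2(R[1,1],R[0,1])); d=np.array(p)-s["position"]
    a=np.radians(psi); Y=np.array([np.cos(a),np.sin(a),0]); X=np.array([-Y[1],Y[0],0])
    print("psi now %.2f turn units %.3f"%(cur,-(psi-cur)/8),"| shift now-axes",(R.T@d/.04).round(3),"| target-axes",np.round([X@d/.04,Y@d/.04,-d[2]/.04],3))
E
python3 -m jog '[[[-1,-1,0],[0,0,0],-1],[[-0.15,-0.3,0],[0,0,0],-1],[[0,0,0.5],[0,0,1],-1],[[0,0,0.5],[0,0,1],-1],[[0,0,0.5],[0,0,1],-1],[[0,0,0.5],[0,0,1],-1],[[0,0,0.5],[0,0,1],-1],[[0,0,0.5],[0,0,1],-1],[[0,0,0.5],[0,0,1],-1],[[0,0,0.5],[0,0,1],-1],[[0,0,0.5],[0,0,1],-1],[[0,0,0.5],[0,0,1],-1]]'
python3 -m jog '[[[0,0,0.5],[0,0,1],-1],[[0,0,0.5],[0,0,1],-1],[[0,0,0.5],[0,0,1],-1],[[0,0,0],[0,0,0.2],-1],[[0,0,0],[0,0,0],-1]]'
python3 - <<'E'
from plant import env
from h import *
s=snap(env,"wrist","w4"); print(s["position"],np.round(s["qpos"],1))
goto(s,[.427,-.326,.029],-105.6)
for o in tools("w4"): print({k:np.round(v,4) for k,v in o.items()})
for n in("w3","w2"):
    P,C=cloud(n); k=(P[:,2]>.005)&(P[:,2]<.035)&(P[:,0]>.53)&(P[:,0]<.71)&(P[:,1]>-.365)&(P[:,1]<-.02)
    q=P[k]; r=cv2.minAreaRect((q[:,:2]*1000).astype(np.float32)); print(r,len(q))
    c=np.array(cv2.boxPoints(r)); print(c.round(1).tolist())
E
```

```text
time_s: 6.12
position: [0.429, -0.3221, 0.1836]
orientation: [[0.985, 0.173, 0.0], [0.173, -0.985, 0.002], [0.001, -0.002, -1.0]]
ft_force: [-0.4, -0.2, 0.4]
opening: 0.092
gripper_force: 0.0
time_s: 6.75
position: [0.4282, -0.324, 0.1251]
orientation: [[0.964, -0.265, 0.0], [-0.265, -0.964, 0.0], [0.0, -0.0, -1.0]]
ft_force: [0.4, -0.5, -0.8]
opening: 0.0914
gripper_force: 0.0
[ 0.42822981 -0.32399574  0.12509498] [-11.8  41.4  67.9 113.9 -46.3  58.  -26.5]
psi now -105.37 turn units 0.028 | shift now-axes [-0.017  0.058  2.402] | target-axes [-0.016  0.057  2.402]
{'butt': array([ 0.5084, -0.3526]), 'ax': array([ 0.9601, -0.2796]), 'ang': np.float64(-16.2339), 'L': np.float64(0.1453), 'hl': np.float64(0.1402), 'w': np.float64(0.0264), 'zmax': np.float64(0.0264), 'col': array([34.5313, 50.3583, 72.5772])}
{'butt': array([ 0.4911, -0.2199]), 'ax': array([ 0.8626, -0.5059]), 'ang': np.float64(-30.39), 'L': np.float64(0.0898), 'hl': np.float64(0.0897), 'w': np.float64(0.0355), 'zmax': np.float64(0.0278), 'col': array([24.8365, 40.0252, 37.5802])}
((619.3356323242188, -204.7606658935547), (132.7439727783203, 276.6462097167969), 2.432706594467163) 20235
[[547.2000122070312, -69.4000015258789], [558.9000244140625, -345.79998779296875], [691.5, -340.1000061035156], [679.7999877929688, -63.70000076293945]]
((618.015380859375, -176.03372192382812), (132.59519958496094, 269.9145812988281), 2.4501800537109375) 14552
[[546.0, -44.0], [557.5, -313.70001220703125], [690.0, -308.0], [678.5, -38.400001525878906]]
```

```bash
python3 -m jog '[[[0,0.1,0.5],[0,0,0],-1],[[0,0,0.7],[0,0,0.06],-1],[[0,0,0.7],[0,0,0],-1],[[0,0,0.4],[0,0,0],-1],[[0,0,0.1],[0,0,0],-1],[[0,0,0],[0,0,0],1],[[0,0,0],[0,0,0],1],[[0,0,0],[0,0,0],1],[[0,0,0],[0,0,0],1],[[0,0,0],[0,0,0],1],[[0,0,0],[0,0,0],1]]' 30
```

```text
time_s: 8.18
position: [0.4263, -0.3288, 0.0287]
orientation: [[0.961, -0.277, 0.0], [-0.277, -0.961, 0.0], [0.0, -0.0, -1.0]]
ft_force: [0.1, -0.4, 0.2]
opening: 0.0364
gripper_force: 0.0
```

```bash
python3 -m jog '[[[0,0,0],[0,0,0],1],[[0,0,0],[0,0,0],1],[[0,0,0],[0,0,0],1],[[0,0,0],[0,0,0],1],[[0,0,-0.2],[0,0,0],1],[[0,0,-0.5],[0,0,0],1],[[0,0,-0.8],[0,0,0],1],[[0,0,-0.8],[0,0,0],1],[[0,0,-0.7],[0,0,0],1],[[0,0,0],[0,0,0],1]]'
python3 - <<'E'
from plant import env
from h import *
s=snap(env,"wrist","w5"); R=np.array(s["orientation"])
P,C=cloud("w5"); Q=(P-s["position"])@R  # tool frame
k=(abs(Q[:,1])<.04)&(Q[:,2]<.035)&(Q[:,2]>-.02)&(Q[:,0]>.015)&(Q[:,0]<.14)
print(k.sum()); q=Q[k]; print("max x",np.sort(q[:,0])[-5:],pca(q[:,:2]), "ztop",np.percentile(q[:,2],[1,5,20]))
goto(s,[.6187,-.192,.12],2.44); print(s["gripper_force"],s["opening"])
E
```

```text
time_s: 9.43
position: [0.4269, -0.3297, 0.1507]
orientation: [[0.961, -0.277, 0.003], [-0.277, -0.961, -0.002], [0.003, 0.001, -1.0]]
ft_force: [-0.2, -0.0, -2.3]
opening: 0.0218
gripper_force: 29.9
9843
max x [0.08450539 0.08450739 0.08455021 0.08472543 0.08475749] (array([0.05073751, 0.00021957]), array([-0.99999311, -0.0037128 ]), np.float64(-0.034010092305182794), np.float64(0.03572888881021843), np.float64(-0.01320271355831515), np.float64(0.013327914151835893)) ztop [0.00409478 0.00475975 0.00568388]
psi now -106.09 turn units -13.567 | shift now-axes [ 3.651 -4.639  0.774] | target-axes [3.236 4.938 0.767]
29.918458159372676 0.021823496450752346
```

```bash
python3 -m jog '[[[0,0,0],[0,0,-0.5],1],[[0,0,0],[0,0,-1],1],[[0,0,0],[0,0,-1],1],[[0,0,0],[0,0,-1],1],[[0,0,0],[0,0,-1],1],[[0,0,0],[0,0,-1],1],[[0,0,0],[0,0,-1],1],[[0,0,0],[0,0,-1],1],[[0,0,0],[0,0,-1],1],[[0,0,0],[0,0,-1],1],[[0,0,0],[0,0,-1],1],[[0,0,0],[0,0,-1],1]]'
python3 -m jog '[[[0,0,0],[0,0,-1],1],[[0,0,0],[0,0,-1],1],[[0.4,0.4,0],[0,0,-0.07],1],[[0.9,0.7,0],[0,0,0],1],[[0.9,0.7,0],[0,0,0],1],[[0.9,0.7,0],[0,0,0],1],[[0.9,0.7,0],[0,0,0],1],[[0.4,0.4,0],[0,0,0],1],[[0,0,0],[0,0,0],1],[[0,0,0],[0,0,0],1]]'
python3 - <<'E'
from plant import env
from h import *
s=env.read_state(); goto(s,[.5836,-.1481,.0385],2.4);print(s["qpos"].round(1) if hasattr(s["qpos"],"round") else s["qpos"])
E
```

```text
time_s: 10.98
position: [0.4257, -0.3282, 0.1476]
orientation: [[0.239, 0.971, -0.002], [0.971, -0.239, 0.001], [0.001, -0.002, -1.0]]
ft_force: [-0.9, -0.0, -1.7]
opening: 0.0221
gripper_force: 29.9
time_s: 12.22
position: [0.5618, -0.148, 0.1484]
orientation: [[-0.041, 0.999, -0.001], [0.999, 0.041, -0.001], [-0.001, -0.001, -1.0]]
ft_force: [-0.3, -0.7, -1.2]
opening: 0.022
gripper_force: 29.9
psi now 2.36 turn units -0.005 | shift now-axes [-0.023  0.547  2.748] | target-axes [-0.025  0.544  2.748]
[-17.3  30.5  38.9 105.4 -23.7  52.5  34.8]
```

```bash
python3 -m jog '[[[0,0.54,0],[0,0,0],1],[[0,0,0.5],[0,0,0],1],[[0,0,0.8],[0,0,0],1],[[0,0,0.6],[0,0,0],1],[[0,0,0],[0,0,0],1],[[0,0,0],[0,0,0],1]]'
python3 - <<'E'
from plant import env
from h import *
s=snap(env,"wrist","w6"); goto(s,[.5836,-.1481,.0385],2.4)
P,C=cloud("w6"); a=np.radians(2.44); X=np.array([np.cos(a),np.sin(a)]);Y=np.array([-X[1],X[0]])
q=P[:,:2]-[.6187,-.192]; r=np.c_[q@X,q@Y]*1000
k=(P[:,2]>.026)&(P[:,2]<.034)&(r[:,1]>100)&(r[:,1]<118)&(abs(r[:,0])<80)
h,e=np.histogram(r[k,0],bins=np.arange(-70,72,2)); print([(int(x),int(n)) for x,n in zip(e,h) if n])
k=(P[:,2]>.026)&(P[:,2]<.034)&(abs(r[:,0])<68)&(r[:,1]>80)&(r[:,1]<135); print("rail y",np.percentile(r[k,1],[2,50,98]))
k=(P[:,2]>.005)&(P[:,2]<.034)&(abs(r[:,0])<100)&(r[:,1]<170)&(r[:,1]>0)&(r[:,1]<165); print("end y",np.percentile(r[k,1],[99,99.8]), "x", np.percentile(r[k,0],[.2,1,99,99.8]))
E
```

```text
time_s: 12.98
position: [0.5843, -0.1472, 0.0737]
orientation: [[-0.041, 0.999, 0.001], [0.999, 0.041, -0.001], [-0.001, 0.001, -1.0]]
ft_force: [0.0, 0.4, -0.6]
opening: 0.0219
gripper_force: 29.9
psi now 2.37 turn units -0.003 | shift now-axes [-0.021 -0.02   0.88 ] | target-axes [-0.021 -0.02   0.88 ]
[(-66, 50), (-64, 87), (-62, 94), (-60, 96), (-58, 94), (-56, 105), (-54, 93), (-52, 3), (-14, 90), (-12, 102), (-10, 96), (-8, 97), (-6, 94), (-4, 98), (-2, 98), (0, 96), (2, 96), (4, 98), (6, 94), (8, 91), (10, 84), (12, 48), (50, 8), (52, 128), (54, 127), (56, 109), (58, 97), (60, 83), (62, 63), (64, 24)]
rail y [ 97.95917035 104.85602713 111.58970223]
end y [145.89749374 146.54855851] x [-65.56531028 -64.61818751  64.40969489  65.53844529]
```

View pics/w6.png

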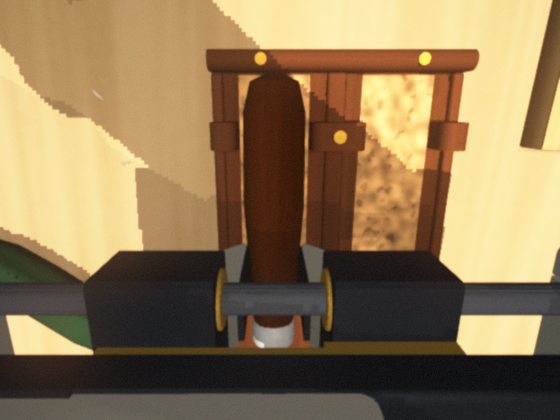

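```bash
python3 -m jog '[[[-0.1,-0.02,0.2],[0,0,0],1],[[0,0,0.3],[0,0,0],1],[[0,0,0.2],[0,0,0],1],[[0,0,0.1],[0,0,0],1],[[0,0,0.06],[0,0,0],1],[[0,0,0],[0,0,0],1],[[0,0,0],[0,0,0],1]]'
```

```text
time_s: 13.9
position: [0.5835, -0.1499, 0.0386]
orientation: [[-0.043, 0.999, -0.0], [0.999, 0.043, 0.0], [0.0, -0.0, -1.0]]
ft_force: [-2.7, 0.4, 4.6]
opening: 0.0221
gripper_force: 29.9
```

```bash
python3 -m jog '[[[0,0,0],[0,0,0],0.1],[[0,0,0],[0,0,0],0.1],[[0,0,0],[0,0,0],0.1],[[0,0,0],[0,0,0],0.1],[[0,0,-0.3],[0,0,0],0.1],[[0,0,-0.8],[0,0,0],0.1],[[0,0,-1],[0,0,0],0.1],[[0,0,-1],[0,0,0],-0.3],[[0,0,-1],[0,0,0],-1],[[0,0,-1],[0,0,0],-1],[[0,0,0],[0,0,0],-1]]'
cat >> h.py <<'E'
def rackpts(n,c,yaw):
    P,C=cloud(n); a=np.radians(yaw); X=np.array([np.cos(a),np.sin(a)]);Y=np.array([-X[1],X[0]]); q=P[:,:2]-c
    return np.c_[q@X,q@Y,P[:,2]]*1000
def inbay(r,x0,hy0,hy1):
    """handle in the bay: centre line x at several y, butt y, top z"""
    k=(abs(r[:,0]-x0)<18)&(r[:,2]>23)&(r[:,2]<50)
    for y in np.arange(hy0,hy1,15):
        m=k&(abs(r[:,1]-y)<4)
        if m.sum()>15: print("y",y,"x mid",(np.percentile(r[m,0],[1,99]).sum()/2).round(1),"w",np.ptp(np.percentile(r[m,0],[1,99])).round(1),"top",np.percentile(r[m,2],95).round(1))
    m=k&(r[:,1]>hy0); print("butt y",np.percentile(r[m,1],99.5).round(1))
E
python3 - <<'E'
from plant import env
from h import *
s=snap(env,"wrist","w7"); r=rackpts("w7",[.6187,-.195],2.44); inbay(r,-33,0,135)
goto(s,[.41,.0376,.2],-127.8)
E
```

```text
time_s: 15.28
position: [0.5851, -0.151, 0.2463]
orientation: [[-0.043, 0.999, 0.006], [0.999, 0.043, -0.001], [-0.001, 0.006, -1.0]]
ft_force: [-0.6, -0.7, -0.2]
opening: 0.0763
gripper_force: 0.0
y 15 x mid -36.5 w 16.8 top 28.2
y 30 x mid -36.8 w 17.4 top 28.6
y 45 x mid -36.7 w 20.1 top 30.0
y 60 x mid -36.4 w 22.3 top 31.6
y 75 x mid -36.8 w 25.0 top 32.9
y 90 x mid -36.8 w 24.8 top 33.6
y 105 x mid -36.8 w 24.5 top 34.1
y 120 x mid -36.7 w 24.2 top 34.1
butt y 148.6
psi now 2.45 turn units 16.281 | shift now-axes [ 4.9   -4.18   1.126] | target-axes [-6.35  -1.042  1.158]
```

```bash
python3 -m jog '[[[1,-0.85,0],[0,0,0],-1],[[1,-0.85,0],[0,0,0],-1],[[1,-0.85,0],[0,0,0],-1],[[1,-0.85,0],[0,0,0],-1],[[0.9,-0.8,0],[0,0,0],-1],[[0,0,0.2],[0,0,1],-1],[[0,0,0.2],[0,0,1],-1],[[0,0,0.2],[0,0,1],-1],[[0,0,0.2],[0,0,1],-1],[[0,0,0.2],[0,0,1],-1],[[0,0,0.2],[0,0,1],-1],[[0,0,0.2],[0,0,1],-1]]'
python3 -m jog '[[[0,0,0.2],[0,0,1],-1],[[0,0,0.2],[0,0,1],-1],[[0,0,0.2],[0,0,1],-1],[[0,0,0.2],[0,0,1],-1],[[0,0,0.2],[0,0,1],-1],[[0,0,0.2],[0,0,1],-1],[[0,0,0.2],[0,0,1],-1],[[0,0,0.2],[0,0,1],-1],[[0,0,0.2],[0,0,1],-1],[[0,0,0],[0,0,0.28],-1],[[0,0,0],[0,0,0],-1]]'
python3 - <<'E'
from plant import env
from h import *
s=snap(env,"wrist","w8"); print(np.round(s["qpos"],1))
goto(s,[.4125,.0376,.029],-127.8)
for o in tools("w8"): print({k:np.round(v,4) for k,v in o.items() if k!="col"})
E
```

```text
time_s: 16.82
position: [0.4065, 0.0384, 0.1855]
orientation: [[0.807, 0.591, -0.001], [0.591, -0.807, -0.0], [-0.001, -0.0, -1.0]]
ft_force: [0.6, -0.4, -1.0]
opening: 0.0916
gripper_force: 0.0
time_s: 18.2
position: [0.4071, 0.0383, 0.1143]
orientation: [[0.792, -0.611, -0.001], [-0.611, -0.792, -0.001], [-0.0, 0.001, -1.0]]
ft_force: [0.9, -0.8, -0.3]
opening: 0.0917
gripper_force: 0.0
[-59.2  25.8  62.4 131.  -35.2  42.  -99.4]
psi now -127.67 turn units 0.016 | shift now-axes [ 0.118 -0.07   2.132] | target-axes [ 0.118 -0.068  2.132]
{'butt': array([ 0.4194, -0.1675]), 'ax': array([ 0.832 , -0.5548]), 'ang': np.float64(-33.6962), 'L': np.float64(0.1633), 'hl': np.float64(0.1604), 'w': np.float64(0.0236), 'zmax': np.float64(0.025)}
{'butt': array([ 0.4798, -0.0175]), 'ax': array([ 0.7839, -0.6209]), 'ang': np.float64(-38.3796), 'L': np.float64(0.1457), 'hl': np.float64(0.133), 'w': np.float64(0.0262), 'zmax': np.float64(0.0262)}
```

```bash
python3 -m jog '[[[0.15,-0.04,0.5],[0,0,0.06],-1],[[0,0,0.7],[0,0,0],-1],[[0,0,0.6],[0,0,0],-1],[[0,0,0.3],[0,0,0],-1],[[0,0,0.03],[0,0,0],-1],[[0,0,0],[0,0,0],1],[[0,0,0],[0,0,0],1],[[0,0,0],[0,0,0],1],[[0,0,0],[0,0,0],1],[[0,0,0],[0,0,0],1],[[0,0,0],[0,0,0],1],[[0,0,0],[0,0,0],1]]' 30
python3 -m jog '[[[0,0,0],[0,0,0],1],[[0,0,0],[0,0,0],1],[[0,0,0],[0,0,0],1],[[0,0,-0.2],[0,0,0],1],[[0,0,-0.5],[0,0,0],1],[[0,0,-0.8],[0,0,0],1],[[0,0,-0.8],[0,0,0],1],[[0,0,-0.7],[0,0,0],1],[[0,0,0],[0,0,0],1]]'
cat >> h.py <<'E'
def held(env,n,hw=.04):
    s=snap(env,"wrist",n); R=np.array(s["orientation"]); P,C=cloud(n); Q=(P-s["position"])@R
    k=(abs(Q[:,1])<hw)&(Q[:,2]<.035)&(Q[:,2]>-.02)&(Q[:,0]>.015)&(Q[:,0]<.14); q=Q[k]; c,a,*e=pca(q[:,:2])
    print("butt x",np.sort(q[:,0])[-5:].mean().round(4),"c",c.round(4),"ax",a.round(4),"w",np.round(e[2:],4),"force",s["gripper_force"],s["opening"],s["position"][2])
    return s
E
python3 - <<'E'
from plant import env
from h import *
s=held(env,"w9"); goto(s,[.55,-.15,.16],2.4)
E
```

```text
time_s: 19.75
position: [0.4131, 0.0361, 0.0291]
orientation: [[0.785, -0.619, -0.0], [-0.619, -0.785, 0.0], [-0.0, 0.0, -1.0]]
ft_force: [-0.1, -0.1, 0.0]
opening: 0.0261
gripper_force: 0.0
time_s: 20.88
position: [0.4139, 0.0364, 0.1505]
orientation: [[0.786, -0.619, 0.003], [-0.619, -0.786, 0.001], [0.001, -0.003, -1.0]]
ft_force: [0.8, 0.8, -1.7]
opening: 0.0218
gripper_force: 29.9
butt x 0.0851 c [0.0511 0.0014] ax [-1.e+00  2.e-04] w [-0.0134  0.0133] force 29.925218509501974 0.021838210142497604 0.15052637115661527
psi now -128.21 turn units -16.326 | shift now-axes [ 5.556  1.557 -0.235] | target-axes [-4.799  3.204 -0.237]
```

```bash
python3 -m jog '[[[0,0,0],[0,0,-0.5],1],[[0,0,0],[0,0,-1],1],[[0,0,0],[0,0,-1],1],[[0,0,0],[0,0,-1],1],[[0,0,0],[0,0,-1],1],[[0,0,0],[0,0,-1],1],[[0,0,0],[0,0,-1],1],[[0,0,0],[0,0,-1],1],[[0,0,0],[0,0,-1],1],[[0,0,0],[0,0,-1],1],[[0,0,0],[0,0,-1],1],[[0,0,0],[0,0,-1],1]]'
python3 -m jog '[[[0,0,0],[0,0,-1],1],[[0,0,0],[0,0,-1],1],[[0,0,0],[0,0,-1],1],[[0,0,0],[0,0,-1],1],[[-0.4,0.4,0],[0,0,-0.83],1],[[-0.8,0.9,0],[0,0,0],1],[[-0.8,0.9,0],[0,0,0],1],[[-0.8,0.9,0],[0,0,0],1],[[-0.8,0.9,0],[0,0,0],1],[[-0.8,0.9,0],[0,0,0],1],[[-0.4,0.4,0],[0,0,0],1],[[0,0,0],[0,0,0],1]]'
python3 - <<'E'
from plant import env
from h import *
s=env.read_state(); goto(s,[.6491,-.1487,.0385],2.44);print(np.round(s["qpos"],1))
E
```

```text
time_s: 22.42
position: [0.4121, 0.036, 0.1481]
orientation: [[0.588, 0.809, -0.002], [0.809, -0.588, -0.0], [-0.001, -0.001, -1.0]]
ft_force: [0.1, -0.3, -1.1]
opening: 0.0216
gripper_force: 29.9
time_s: 23.92
position: [0.6307, -0.1503, 0.1472]
orientation: [[-0.04, 0.999, -0.002], [0.999, 0.04, -0.0], [-0.0, -0.002, -1.0]]
ft_force: [-0.4, 0.6, -0.5]
opening: 0.0218
gripper_force: 29.9
psi now 2.27 turn units -0.021 | shift now-axes [0.021 0.467 2.715] | target-axes [0.02  0.461 2.716]
[-10.6  34.7  29.9  94.9 -20.   56.   28.5]
```

```bash
python3 -m jog '[[[0.02,0.46,0],[0,0,-0.02],1],[[0,0,0.5],[0,0,0],1],[[0,0,0.8],[0,0,0],1],[[0,0,0.55],[0,0,0],1],[[0,0,0],[0,0,0],1],[[0,0,0],[0,0,0],1]]'
python3 - <<'E'
from plant import env
from h import *
s=snap(env,"wrist","w10"); goto(s,[.6491,-.1487,.0385],2.44)
r=rackpts("w10",[.6187,-.195],2.44)
k=(r[:,2]>26)&(r[:,2]<34)&(r[:,1]>100)&(r[:,1]<116)&(abs(r[:,0])<80)
h,e=np.histogram(r[k,0],bins=np.arange(-70,72,2)); print([(int(x),int(n)) for x,n in zip(e,h) if n>10])
k=(r[:,2]>26)&(r[:,2]<34)&(abs(r[:,0])<12)&(r[:,1]>80)&(r[:,1]<135); print("rail y",np.percentile(r[k,1],[2,50,98]))
k=(abs(r[:,0]+33)<12)&(r[:,2]>30)&(r[:,1]>60);print("ch6 butt",np.percentile(r[k,1],99.5))
k=(abs(r[:,0]-33)<15)&(r[:,2]>55);print("held butt",np.percentile(r[k,1],99.8)); k&=r[:,1]>60; k&=r[:,2]<75; print("held x",np.percentile(r[k,0],[1,99]))
E
```

```text
time_s: 24.68
position: [0.6489, -0.1469, 0.0752]
orientation: [[-0.045, 0.999, -0.0], [0.999, 0.045, 0.0], [0.0, -0.0, -1.0]]
ft_force: [-0.8, 0.0, -1.6]
opening: 0.0218
gripper_force: 29.9
psi now 2.56 turn units 0.015 | shift now-axes [-0.045  0.003  0.917] | target-axes [-0.044  0.003  0.917]
[(-66, 12), (-64, 73), (-62, 97), (-60, 118), (-58, 122), (-56, 143), (-54, 161), (-52, 34), (-46, 69), (-44, 67), (-42, 15), (-30, 15), (-28, 107), (-26, 167), (-24, 201), (-22, 17), (-14, 45), (-12, 89), (-10, 105), (-8, 110), (-6, 113), (-4, 113), (-2, 108), (0, 113), (2, 114), (4, 115), (6, 115), (8, 117), (10, 117), (12, 124), (14, 18), (52, 91), (54, 125), (56, 119), (58, 112), (60, 117), (62, 95), (64, 91)]
rail y [100.8053378  107.3846789  114.12148327]
ch6 butt 129.50991065689865
held butt 131.00487032940825
held x [18.91323213 43.91277047]
```

View pics/w10.png

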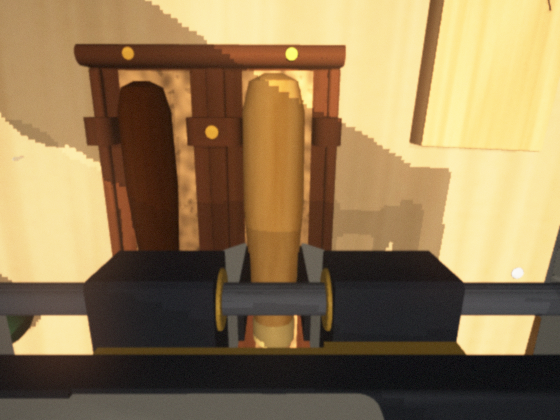

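```bash
python3 -m jog '[[[-0.05,0.03,0.2],[0,0,0.01],1],[[0,0,0.3],[0,0,0],1],[[0,0,0.2],[0,0,0],1],[[0,0,0.13],[0,0,0],1],[[0,0,0.08],[0,0,0],1],[[0,0,0],[0,0,0],1],[[0,0,0],[0,0,0],1]]'
```

```text
time_s: 25.6
position: [0.6505, -0.149, 0.0392]
orientation: [[-0.043, 0.999, -0.0], [0.999, 0.043, 0.0], [0.0, -0.0, -1.0]]
ft_force: [-3.4, 0.7, 5.6]
opening: 0.0216
gripper_force: 29.9
```

```bash
python3 -m jog '[[[0,0,0],[0,0,0],0.1],[[0,0,0],[0,0,0],0.1],[[0,0,0],[0,0,0],0.1],[[0,0,0],[0,0,0],0.1],[[0,0,-0.3],[0,0,0],0.1],[[0,0,-0.8],[0,0,0],0.1],[[0,0,-1],[0,0,0],0.1],[[0,0,-1],[0,0,0],-0.3],[[0,0,-1],[0,0,0],-1],[[0,0,-1],[0,0,0],-1],[[0,0,0],[0,0,0],-1]]'
python3 - <<'E'
from plant import env
from h import *
s=snap(env,"wrist","w11"); r=rackpts("w11",[.6187,-.1955],2.44); inbay(r,33,0,135)
k=(abs(r[:,0]-33)<12)&(r[:,2]>30)&(r[:,1]>60);print("butt",np.percentile(r[k,1],99.5))
goto(s,[.4157,-.1663,.12],-124.8)
E
python3 -m jog '[[[0,-1,0],[0,0,0],-1],[[0,-1,0],[0,0,0],-1],[[0,-1,0],[0,0,0],-1],[[-0.1,-1,0],[0,0,0],-1],[[-0.1,-1,0],[0,0,0],-1],[[0,-0.9,0],[0,0,0],-1],[[0,0,0.2],[0,0,1],-1],[[0,0,0.2],[0,0,1],-1],[[0,0,0.2],[0,0,1],-1],[[0,0,0.2],[0,0,1],-1],[[0,0,0.2],[0,0,1],-1],[[0,0,0.2],[0,0,1],-1]]'
python3 -m jog '[[[0,0,0.2],[0,0,1],-1],[[0,0,0.2],[0,0,1],-1],[[0,0,0.2],[0,0,1],-1],[[0,0,0.2],[0,0,1],-1],[[0,0,0.2],[0,0,1],-1],[[0,0,0.2],[0,0,1],-1],[[0,0,0.2],[0,0,1],-1],[[0,0,0.2],[0,0,1],-1],[[0,0,0.2],[0,0,1],-1],[[0,0,0],[0,0,0.9],-1],[[0,0,0],[0,0,0],-1]]'
python3 - <<'E'
from plant import env
from h import *
s=snap(env,"wrist","w12"); print(np.round(s["qpos"],1))
goto(s,[.4157,-.1663,.028],-124.8)
for o in tools("w12"): print({k:np.round(v,4) for k,v in o.items() if k!="col"})
E
```

```text
time_s: 26.98
position: [0.6523, -0.15, 0.2473]
orientation: [[-0.043, 0.999, 0.007], [0.999, 0.043, -0.001], [-0.001, 0.007, -1.0]]
ft_force: [1.0, -0.4, 0.2]
opening: 0.0766
gripper_force: 0.0
y 15 x mid 30.8 w 16.6 top 27.8
y 30 x mid 30.7 w 18.2 top 28.4
y 45 x mid 31.0 w 20.0 top 29.8
y 60 x mid 30.8 w 22.4 top 31.2
y 75 x mid 30.8 w 24.2 top 32.6
y 90 x mid 30.3 w 24.8 top 33.4
y 105 x mid 34.3 w 32.4 top 33.9
y 120 x mid 30.9 w 23.2 top 33.7
butt y 148.1
butt 123.35017706276079
psi now 2.46 turn units 15.907 | shift now-axes [-0.148 -5.948  3.142] | target-axes [-4.625  3.71   3.182]
time_s: 28.52
position: [0.4145, -0.1669, 0.1938]
orientation: [[0.717, 0.697, -0.002], [0.697, -0.717, 0.0], [-0.001, -0.001, -1.0]]
ft_force: [-0.1, -0.2, -0.2]
opening: 0.092
gripper_force: 0.0
time_s: 29.9
position: [0.4145, -0.167, 0.1221]
orientation: [[0.822, -0.569, -0.002], [-0.569, -0.822, -0.0], [-0.001, 0.001, -1.0]]
ft_force: [0.2, 0.2, -0.1]
opening: 0.0917
gripper_force: 0.0
[-28.4  27.5  59.4 125.7 -34.1  45.  -71.1]
psi now -124.69 turn units 0.014 | shift now-axes [ 0.018 -0.034  2.352] | target-axes [ 0.014 -0.031  2.352]
{'butt': array([ 0.3475, -0.1207]), 'ax': array([ 0.8225, -0.5687]), 'ang': np.float64(-34.661), 'L': np.float64(0.0314), 'hl': np.float64(0.0301), 'w': np.float64(0.0072), 'zmax': np.float64(0.018)}
{'butt': array([ 0.4896, -0.2208]), 'ax': array([ 0.8175, -0.5759]), 'ang': np.float64(-35.1632), 'L': np.float64(0.1469), 'hl': np.float64(0.1461), 'w': np.float64(0.0327), 'zmax': np.float64(0.0278)}
```

```bash
python3 -m jog '[[[0.03,-0.01,0.5],[0,0,0.04],-1],[[0,0,0.7],[0,0,0],-1],[[0,0,0.7],[0,0,0],-1],[[0,0,0.36],[0,0,0],-1],[[0,0,0.05],[0,0,0],-1],[[0,0,0],[0,0,0],1],[[0,0,0],[0,0,0],1],[[0,0,0],[0,0,0],1],[[0,0,0],[0,0,0],1],[[0,0,0],[0,0,0],1],[[0,0,0],[0,0,0],1],[[0,0,0],[0,0,0],1]]' 30
python3 -m jog '[[[0,0,0],[0,0,0],1],[[0,0,0],[0,0,0],1],[[0,0,0],[0,0,0],1],[[0,0,-0.2],[0,0,0],1],[[0,0,-0.5],[0,0,0],1],[[0,0,-0.8],[0,0,0],1],[[0,0,-0.8],[0,0,0],1],[[0,0,-0.7],[0,0,0],1],[[0,0,0],[0,0,0],1]]'
python3 - <<'E'
from plant import env
from h import *
s=held(env,"w13"); goto(s,[.4157,-.1663,.16],2)
E
```

```text
time_s: 31.45
position: [0.4165, -0.1676, 0.0303]
orientation: [[0.819, -0.574, -0.0], [-0.574, -0.819, -0.0], [0.0, 0.0, -1.0]]
ft_force: [-0.5, -0.2, 0.8]
opening: 0.0265
gripper_force: 30.1
time_s: 32.58
position: [0.4174, -0.1678, 0.1519]
orientation: [[0.819, -0.574, 0.003], [-0.574, -0.819, -0.0], [0.003, -0.002, -1.0]]
ft_force: [0.1, 0.1, -0.7]
opening: 0.0262
gripper_force: 29.9
butt x 0.0895 c [0.0528 0.0014] ax [-1.     -0.0057] w [-0.0166  0.0165] force 29.864723458886147 0.02615728212524108 0.15188997607819146
psi now -125.01 turn units -15.877 | shift now-axes [-0.056 -0.006 -0.203] | target-axes [ 0.038 -0.042 -0.203]
```

```bash
python3 -m jog '[[[0,0,0],[0,0,-0.5],1],[[0,0,0],[0,0,-1],1],[[0,0,0],[0,0,-1],1],[[0,0,0],[0,0,-1],1],[[0,0,0],[0,0,-1],1],[[0,0,0],[0,0,-1],1],[[0,0,0],[0,0,-1],1],[[0,0,0],[0,0,-1],1],[[0,0,0],[0,0,-1],1],[[0,0,0],[0,0,-1],1],[[0,0,0],[0,0,-1],1],[[0,0,0],[0,0,-1],1]]'
python3 -m jog '[[[0,0,0],[0,0,-1],1],[[0,0,0],[0,0,-1],1],[[0,0,0],[0,0,-1],1],[[0,0,0],[0,0,-1],1],[[0.4,0.2,0],[0,0,-0.36],1],[[0.8,0.5,0],[0,0,0],1],[[0.9,0.6,0],[0,0,0],1],[[0.9,0.6,0],[0,0,0],1],[[0.9,0.6,0],[0,0,0],1],[[0.9,0.6,0],[0,0,0],1],[[0.9,0.6,0],[0,0,0],1],[[0.9,0.6,0],[0,0,0],1]]'
python3 -m jog '[[[0.9,0.6,0],[0,0,0],1],[[0.9,0.6,0],[0,0,0],1],[[0.6,0.4,0],[0,0,0],1],[[0.2,0.1,0],[0,0,0],1],[[0,0,0],[0,0,0],1]]'
python3 - <<'E'
from plant import env
from h import *
s=env.read_state(); goto(s,[.6552,.228,.075],1.83);print(np.round(s["qpos"],1))
E
```

```text
time_s: 34.12
position: [0.4156, -0.1672, 0.1493]
orientation: [[0.541, 0.841, -0.002], [0.841, -0.541, 0.001], [-0.0, -0.002, -1.0]]
ft_force: [0.4, 0.0, -1.9]
opening: 0.0265
gripper_force: 29.9
time_s: 35.62
position: [0.5807, 0.1044, 0.1493]
orientation: [[-0.032, 0.999, -0.002], [1.0, 0.032, 0.001], [0.001, -0.002, -1.0]]
ft_force: [0.9, 0.1, -0.7]
opening: 0.026
gripper_force: 29.9
time_s: 36.25
position: [0.6446, 0.2082, 0.1494]
orientation: [[-0.032, 0.999, -0.002], [0.999, 0.032, -0.0], [-0.0, -0.002, -1.0]]
ft_force: [-0.7, -0.3, -1.2]
opening: 0.0262
gripper_force: 29.9
psi now 1.86 turn units 0.003 | shift now-axes [0.488 0.285 1.859] | target-axes [0.487 0.282 1.86 ]
[-36.4  35.8  22.3  89.7 -15.3  57.6  -7.7]
```

```bash
python3 -m jog '[[[0.49,0.28,0],[0,0,0],1],[[0,0,0.5],[0,0,0],1],[[0,0,0.8],[0,0,0],1],[[0,0,0.55],[0,0,0],1],[[0,0,0],[0,0,0],1],[[0,0,0],[0,0,0],1]]'
python3 - <<'E'
from plant import env
from h import *
s=snap(env,"wrist","w14"); goto(s,[.6552,.228,.0402],1.83)
r=rackpts("w14",[.6245,.178],1.83)
k=(r[:,2]>26)&(r[:,2]<34)&(r[:,1]>65)&(r[:,1]<79)&(abs(r[:,0])<80)
h,e=np.histogram(r[k,0],bins=np.arange(-70,72,2)); print([(int(x),int(n)) for x,n in zip(e,h) if n>10])
k=(r[:,2]>26)&(r[:,2]<34)&(abs(r[:,0]+62)<4)&(r[:,1]>40)&(r[:,1]<105); print("rail y",k.sum(),np.percentile(r[k,1],[2,50,98]))
k=(r[:,2]>20)&(r[:,2]<34)&(abs(r[:,0]-33)<33)&(r[:,1]>132)&(r[:,1]<170); print("stop y",np.percentile(r[k,1],[1,50,99]))
k=(abs(r[:,0]-33)<20)&(r[:,2]>48)&(r[:,2]<80)&(r[:,1]>80);print("held butt",np.percentile(r[k,1],99.8),"held x",np.percentile(r[k,0],[1,99]))
E
```

```text
time_s: 37.0
position: [0.6559, 0.2265, 0.0767]
orientation: [[-0.031, 1.0, 0.0], [1.0, 0.031, -0.0], [-0.0, 0.0, -1.0]]
ft_force: [-0.0, 0.6, -0.5]
opening: 0.0263
gripper_force: 29.9
psi now 1.78 turn units -0.006 | shift now-axes [ 0.038 -0.017  0.912] | target-axes [ 0.038 -0.017  0.912]
[(-64, 22), (-62, 60), (-60, 75), (-58, 81), (-56, 85), (-54, 92), (-52, 102), (-50, 37), (-14, 20), (-12, 65), (-10, 70), (-8, 80), (-6, 76), (-4, 83), (-2, 76), (0, 78), (2, 82), (4, 83), (6, 77), (8, 80), (10, 85), (12, 34), (56, 90), (58, 83), (60, 77), (62, 82), (64, 64), (66, 41)]
rail y 201 [62.30679791 69.72384635 76.03816164]
stop y [143.67453861 147.98012031 153.50676924]
held butt 137.5714206930568 held x [16.94889389 48.35311385]
```

View pics/w14.png

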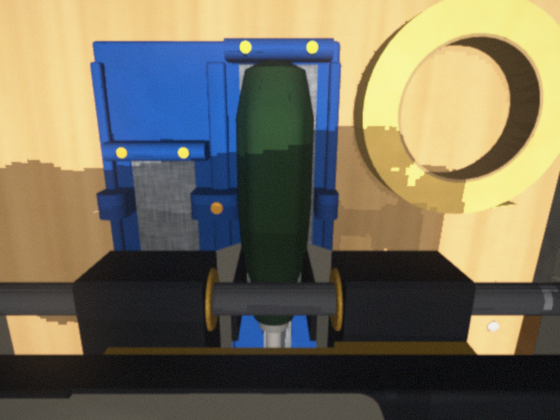

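```bash
python3 -m jog '[[[0,0.04,0.2],[0,0,0],1],[[0,0,0.3],[0,0,0],1],[[0,0,0.2],[0,0,0],1],[[0,0,0.12],[0,0,0],1],[[0,0,0.07],[0,0,0],1],[[0,0,0.02],[0,0,0],1],[[0,0,0],[0,0,0],1]]'
```

```text
time_s: 37.92
position: [0.6574, 0.2275, 0.0404]
orientation: [[-0.032, 0.999, -0.0], [0.999, 0.032, 0.0], [0.0, -0.0, -1.0]]
ft_force: [-2.5, -1.5, 4.6]
opening: 0.0264
gripper_force: 29.9
```

```bash
python3 -m jog '[[[0,0,0],[0,0,0],0.05],[[0,0,0],[0,0,0],0.05],[[0,0,0],[0,0,0],0.05],[[0,0,0],[0,0,0],0.05],[[0,0,-0.3],[0,0,0],0.05],[[0,0,-0.8],[0,0,0],0.05],[[0,0,-1],[0,0,0],0.05],[[0,0,-1],[0,0,0],-0.3],[[0,0,-1],[0,0,0],-1],[[0,0,-1],[0,0,0],-1],[[0,0,0],[0,0,0],-1]]'
python3 -m jog '[[[0.1,-1,0],[0,0,0],-1],[[0.1,-1,0],[0,0,0],-1],[[0.1,-1,0],[0,0,0],-1],[[0.1,-1,0],[0,0,0],-1],[[0.1,-1,0],[0,0,0],-1],[[0.1,-1,0],[0,0,0],-1],[[0,-0.3,0],[0,0,0],-1],[[0,0,0.2],[0,0,1],-1],[[0,0,0.2],[0,0,1],-1],[[0,0,0.2],[0,0,1],-1],[[0,0,0.2],[0,0,1],-1],[[0,0,0.2],[0,0,1],-1]]'
python3 -m jog '[[[0,0,0.2],[0,0,1],-1],[[0,0,0.2],[0,0,1],-1],[[0,0,0.2],[0,0,1],-1],[[0,0,0.2],[0,0,1],-1],[[0,0,0.2],[0,0,1],-1],[[0,0,0.2],[0,0,1],-1],[[0,0,0.2],[0,0,1],-1],[[0,0,0.2],[0,0,1],-1],[[0,0,0.2],[0,0,1],-1],[[0,0,0.2],[0,0,1],-1],[[0,0,0],[0,0,0.9],-1],[[0,0,0],[0,0,0],-1]]'
python3 - <<'E'
from plant import env
from h import *
s=snap(env,"wrist","w15"); print(np.round(s["qpos"],1))
goto(s,[.4057,.2456,.0265],-125.5)
for o in tools("w15"): print({k:np.round(v,4) for k,v in o.items() if k!="col"})
E
```

```text
time_s: 39.3
position: [0.6594, 0.2277, 0.2489]
orientation: [[-0.032, 0.999, 0.007], [0.999, 0.032, 0.003], [0.003, 0.007, -1.0]]
ft_force: [-0.0, 0.5, -0.2]
opening: 0.079
gripper_force: 0.0
time_s: 40.8
position: [0.4056, 0.2432, 0.2037]
orientation: [[0.622, 0.783, 0.001], [0.783, -0.622, -0.0], [0.0, 0.001, -1.0]]
ft_force: [-0.8, 0.4, -0.4]
opening: 0.0919
gripper_force: 0.0
time_s: 42.3
position: [0.4055, 0.2433, 0.1238]
orientation: [[0.816, -0.578, 0.001], [-0.578, -0.816, -0.001], [0.001, 0.0, -1.0]]
ft_force: [0.3, -0.1, -0.2]
opening: 0.0918
gripper_force: 0.0
[ -72.8   25.3   47.4  121.9  -27.    43.6 -133.4]
psi now -125.34 turn units 0.020 | shift now-axes [-0.031 -0.052  2.434] | target-axes [-0.029 -0.051  2.434]
{'butt': array([0.4495, 0.213 ]), 'ax': array([ 0.8125, -0.583 ]), 'ang': np.float64(-35.6617), 'L': np.float64(0.1107), 'hl': np.float64(0.1085), 'w': np.float64(0.0256), 'zmax': np.float64(0.0228)}
```

```bash
python3 -m jog '[[[0,-0.04,0.5],[0,0,0.03],-1],[[0,0,0.7],[0,0,0],-1],[[0,0,0.7],[0,0,0],-1],[[0,0,0.4],[0,0,0],-1],[[0,0,0.12],[0,0,0],-1],[[0,0,0],[0,0,0],1],[[0,0,0],[0,0,0],1],[[0,0,0],[0,0,0],1],[[0,0,0],[0,0,0],1],[[0,0,0],[0,0,0],1],[[0,0,0],[0,0,0],1],[[0,0,0],[0,0,0],1]]' 30
python3 -m jog '[[[0,0,0],[0,0,0],1],[[0,0,0],[0,0,0],1],[[0,0,0],[0,0,0],1],[[0,0,-0.2],[0,0,0],1],[[0,0,-0.5],[0,0,0],1],[[0,0,-0.8],[0,0,0],1],[[0,0,-0.8],[0,0,0],1],[[0,0,-0.7],[0,0,0],1],[[0,0,0],[0,0,0],1]]'
python3 - <<'E'
from plant import env
from h import *
s=held(env,"w16"); goto(s,[.4157,-.1663,.16],1.83)
E
```

```text
time_s: 43.85
position: [0.4058, 0.2448, 0.0271]
orientation: [[0.813, -0.582, 0.0], [-0.582, -0.813, 0.0], [0.0, -0.0, -1.0]]
ft_force: [0.1, 0.9, 0.8]
opening: 0.0265
gripper_force: 2.5
time_s: 44.98
position: [0.4066, 0.2453, 0.1489]
orientation: [[0.813, -0.582, 0.002], [-0.582, -0.813, 0.003], [0.0, -0.003, -1.0]]
ft_force: [0.6, -0.3, -1.4]
opening: 0.0253
gripper_force: 30.0
butt x 0.0542 c [0.0344 0.0018] ax [-1.     -0.0011] w [-0.0135  0.0135] force 29.99957120977342 0.025271768040459212 0.14887947751554448
psi now -125.59 turn units -15.928 | shift now-axes [ 6.174  8.236 -0.305] | target-axes [-10.293  -0.102  -0.278]
```

```bash
python3 -m jog '[[[0,0,0],[0,0,-0.5],1],[[0,0,0],[0,0,-1],1],[[0,0,0],[0,0,-1],1],[[0,0,0],[0,0,-1],1],[[0,0,0],[0,0,-1],1],[[0,0,0],[0,0,-1],1],[[0,0,0],[0,0,-1],1],[[0,0,0],[0,0,-1],1],[[0,0,0],[0,0,-1],1],[[0,0,0],[0,0,-1],1],[[0,0,0],[0,0,-1],1],[[0,0,0],[0,0,-1],1]]'
python3 -m jog '[[[0,0,0],[0,0,-1],1],[[0,0,0],[0,0,-1],1],[[0,0,0],[0,0,-1],1],[[0,0,0],[0,0,-1],1],[[-0.1,0.4,0],[0,0,-0.43],1],[[-0.2,0.8,0],[0,0,0],1],[[-0.2,0.9,0],[0,0,0],1],[[-0.2,0.9,0],[0,0,0],1],[[-0.2,0.9,0],[0,0,0],1],[[-0.1,0.5,0],[0,0,0],1],[[0,0,0],[0,0,0],1],[[0,0,0],[0,0,0],1]]'
python3 - <<'E'
from plant import env
from h import *
s=env.read_state(); goto(s,[.5918,.2088,.075],1.83);print(np.round(s["qpos"],1))
E
```

```text
time_s: 46.52
position: [0.405, 0.2442, 0.1459]
orientation: [[0.55, 0.835, -0.002], [0.835, -0.55, -0.001], [-0.002, -0.001, -1.0]]
ft_force: [0.4, -0.2, -1.4]
opening: 0.0255
gripper_force: 30.0
time_s: 48.02
position: [0.5813, 0.2095, 0.146]
orientation: [[-0.032, 0.999, -0.003], [0.999, 0.032, -0.0], [-0.0, -0.003, -1.0]]
ft_force: [-0.1, 1.1, -1.5]
opening: 0.0249
gripper_force: 30.0
psi now 1.85 turn units 0.003 | shift now-axes [-0.027  0.265  1.774] | target-axes [-0.027  0.261  1.774]
[-36.2  30.4  16.8  98.8 -10.6  52.5 -13.2]
```

```bash
python3 -m jog '[[[-0.03,0.26,0],[0,0,0],1],[[0,0,0.5],[0,0,0],1],[[0,0,0.8],[0,0,0],1],[[0,0,0.5],[0,0,0],1],[[0,0,0],[0,0,0],1],[[0,0,0],[0,0,0],1]]'
python3 - <<'E'
from plant import env
from h import *
s=snap(env,"wrist","w17"); goto(s,[.5918,.2088,.037],1.83)
r=rackpts("w17",[.6245,.178],1.83)
k=(r[:,2]>26)&(r[:,2]<34)&(r[:,1]>63)&(r[:,1]<78)&(abs(r[:,0])<80)
h,e=np.histogram(r[k,0],bins=np.arange(-70,72,2)); print([(int(x),int(n)) for x,n in zip(e,h) if n>10])
k=(r[:,2]>26)&(r[:,2]<34)&(abs(r[:,0]+60)<6)&(r[:,1]>40)&(r[:,1]<86); print("rail y",k.sum(),np.percentile(r[k,1],[2,50,98]))
k=(r[:,2]>20)&(r[:,2]<34)&(abs(r[:,0]+33)<33)&(r[:,1]>88)&(r[:,1]<120); print("stop y",np.percentile(r[k,1],[1,50,99]))
k=(abs(r[:,0]+33)<20)&(r[:,2]>46)&(r[:,2]<80)&(r[:,1]>50);print("held butt",np.percentile(r[k,1],99.8),"held x",np.percentile(r[k,0],[1,99]))
k=(abs(r[:,0]-33)<14)&(r[:,2]>29)&(r[:,1]>90);print("long butt",np.percentile(r[k,1],99.5))
E
```

```text
time_s: 48.78
position: [0.5938, 0.2089, 0.076]
orientation: [[-0.032, 0.999, 0.001], [0.999, 0.032, 0.0], [0.0, 0.001, -1.0]]
ft_force: [-0.9, -0.6, -0.1]
opening: 0.0252
gripper_force: 30.0
psi now 1.85 turn units 0.002 | shift now-axes [-0.    -0.051  0.975] | target-axes [ 0.    -0.05   0.975]
[(-64, 72), (-62, 92), (-60, 91), (-58, 94), (-56, 96), (-54, 101), (-52, 100), (-50, 15), (-14, 63), (-12, 97), (-10, 99), (-8, 99), (-6, 94), (-4, 95), (-2, 100), (0, 94), (2, 91), (4, 96), (6, 93), (8, 91), (10, 75), (12, 31), (18, 110), (20, 161), (22, 89), (44, 15), (46, 38), (48, 17), (54, 44), (56, 127), (58, 115), (60, 100), (62, 83), (64, 60)]
rail y 499 [61.65864601 68.91930002 75.53140362]
stop y [ 92.72064852  97.91033818 102.37056844]
held butt 86.32557308955974 held x [-43.25251045 -17.93871899]
long butt 137.4664399983057
```

View pics/w17.png

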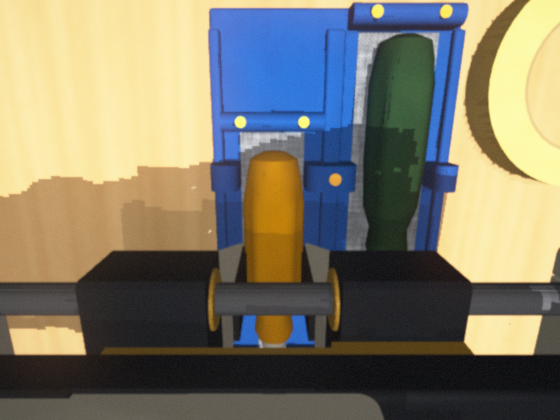

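```bash
python3 -m jog '[[[0,-0.04,0.2],[0,0,0],1],[[0,0,0.3],[0,0,0],1],[[0,0,0.2],[0,0,0],1],[[0,0,0.13],[0,0,0],1],[[0,0,0.1],[0,0,0],1],[[0,0,0.03],[0,0,0],1],[[0,0,0],[0,0,0],1]]'
```

```text
time_s: 49.7
position: [0.5916, 0.2085, 0.0372]
orientation: [[-0.032, 0.999, 0.0], [0.999, 0.032, 0.0], [0.0, 0.0, -1.0]]
ft_force: [-1.9, -1.1, 3.8]
opening: 0.0249
gripper_force: 30.0
```

Contact made. I'll release with a limited opening, rise, move back, and look over everything.

```bash
python3 -m jog '[[[0,0,0],[0,0,0],0.15],[[0,0,0],[0,0,0],0.15],[[0,0,0],[0,0,0],0.15],[[0,0,0],[0,0,0],0.15],[[0,0,-0.3],[0,0,0],0.15],[[0,0,-0.8],[0,0,0],0.15],[[0,0,-1],[0,0,0],0.15],[[0,0,-1],[0,0,0],0],[[0,0,-1],[0,0,0],-1],[[0,0,-1],[0,0,0],-1],[[0,-1,-1],[0,0,0],-1],[[0,-1,-1],[0,0,0],-1]]'
python3 -m jog '[[[0,-1,-1],[0,0,0],-1],[[0,-1,-0.5],[0,0,0],-1],[[0,-1,0],[0,0,0],-1],[[0,0,0],[0,0,0],-1],[[0,0,0],[0,0,0],-1]]'
python3 - <<'E'
from plant import env
from h import *
ims=[]
for n in("scene","side"):
    snap(env,n,n+"9"); im=cv2.imread(f"pics/{n}9.png"); ims.append(im[120:300,205:425] if n=="scene" else im[120:310,205:320])
cv2.imwrite("pics/end.png",np.hstack([cv2.resize(ims[0],(480,393)),cv2.resize(ims[1],(238,393))]))
snap(env,"wrist","w18")
for n in("w18","scene9","side9"):
    for nm,c,yaw,x0,L in(("c6",(.6187,-.1955),2.44,-33,130),("c18",(.6187,-.1955),2.44,33,130),("y",(.6255,.177),1.83,-33,87),("g",(.6255,.177),1.83,33,138)):
        r=rackpts(n,c,yaw); k=(abs(r[:,0]-x0)<20)&(r[:,2]>16)&(r[:,2]<60); o=[]
        for y in (L-15,L-35,L-55,L-75):
            m=k&(abs(r[:,1]-y)<5)
            if m.sum()>8: o.append((np.round(np.median(r[m,0]),1),np.percentile(r[m,2],92).round(1)))
        print(n,nm,o)
E
```

```text
time_s: 51.2
position: [0.5106, 0.2056, 0.3226]
orientation: [[-0.031, 1.0, 0.001], [1.0, 0.031, 0.0], [0.0, 0.001, -1.0]]
ft_force: [0.3, 0.6, 0.3]
opening: 0.0815
gripper_force: 0.0
time_s: 51.82
position: [0.3922, 0.2019, 0.3813]
orientation: [[-0.032, 0.999, 0.001], [0.999, 0.032, 0.001], [0.001, 0.001, -1.0]]
ft_force: [-0.5, -0.6, -0.3]
opening: 0.0923
gripper_force: 0.0
w18 c6 [(np.float64(-39.8), np.float64(35.8))]
w18 c18 []
w18 y [(np.float64(-35.2), np.float64(32.3)), (np.float64(-38.9), np.float64(32.6)), (np.float64(-38.6), np.float64(32.6)), (np.float64(-37.8), np.float64(30.7))]
w18 g [(np.float64(25.8), np.float64(36.9)), (np.float64(25.9), np.float64(37.0)), (np.float64(25.0), np.float64(37.2)), (np.float64(26.6), np.float64(37.1))]
scene9 c6 [(np.float64(-39.5), np.float64(37.5)), (np.float64(-42.6), np.float64(37.7)), (np.float64(-41.3), np.float64(35.5)), (np.float64(-41.9), np.float64(34.8))]
scene9 c18 [(np.float64(26.6), np.float64(37.9)), (np.float64(24.6), np.float64(36.9)), (np.float64(24.5), np.float64(37.0)), (np.float64(25.4), np.float64(32.8))]
scene9 y 
[... 273 characters left out ...]
39.5)), (np.float64(22.2), np.float64(39.4))]
side9 c6 [(np.float64(-36.4), np.float64(36.7)), (np.float64(-32.9), np.float64(36.2)), (np.float64(-34.2), np.float64(34.3)), (np.float64(-32.4), np.float64(33.5))]
side9 c18 [(np.float64(28.4), np.float64(37.4)), (np.float64(30.8), np.float64(36.8)), (np.float64(31.7), np.float64(34.6)), (np.float64(34.6), np.float64(34.1))]
side9 y [(np.float64(-35.2), np.float64(34.2)), (np.float64(-31.9), np.float64(32.8)), (np.float64(-32.3), np.float64(34.1)), (np.float64(-32.8), np.float64(31.2))]
side9 g [(np.float64(31.2), np.float64(38.2)), (np.float64(33.0), np.float64(37.8)), (np.float64(33.4), np.float64(37.6)), (np.float64(33.6), np.float64(38.7))]
```

View pics/end.png

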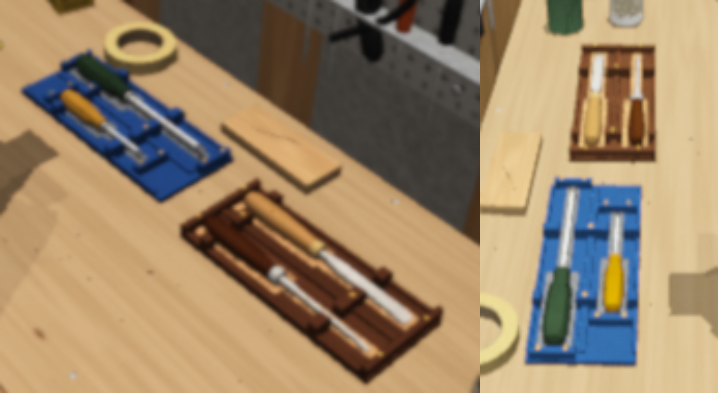

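All four appear seated in their bays. I'll take one closer look at the shaft ends near the stops.

```bash
python3 -m jog '[[[-1,1,0.6],[0,0,0],-1],[[-1,1,0.6],[0,0,0],-1],[[-1,1,0.6],[0,0,0],-1],[[-1,1,0.6],[0,0,0],-1],[[-1,0.8,0.6],[0,0,0],-1],[[0,0,0],[0,0,0],-1]]'
python3 - <<'E'
from plant import env
from h import *
s=snap(env,"wrist","w19"); r=rackpts("w19",[.6255,.177],1.83)
for nm,x0,ys in(("y",-33,(-88,-80,-70,-60,-30,-15,10,40,60)),("g",33,(-140,-132,-120,-100,-75,-30,-10,20,50))):
    for y in ys:
        m=(abs(r[:,1]-y)<3)&(abs(r[:,0]-x0)<9); 
        if m.sum()>5: j=m&(r[:,2]>np.percentile(r[m,2],97)-2); print(nm,y,"top",np.percentile(r[m,2],97).round(1),"x",np.median(r[j,0]).round(1))
E
```

```text
time_s: 52.72
position: [0.591, 0.0032, 0.2578]
orientation: [[-0.025, 1.0, -0.004], [1.0, 0.025, -0.004], [-0.004, -0.004, -1.0]]
ft_force: [-0.5, 0.4, 0.2]
opening: 0.0919
gripper_force: 0.0
y -88 top 13.1 x -33.6
y -80 top 25.0 x -34.4
y -70 top 25.7 x -34.4
y -60 top 25.4 x -34.4
y -30 top 25.2 x -34.4
y -15 top 25.4 x -34.5
g -140 top 13.2 x 32.5
g -132 top 318.3 x 25.0
g -120 top 28.8 x 30.9
g -100 top 28.7 x 31.4
g -75 top 29.2 x 31.1
g -30 top 29.1 x 31.4
g -10 top 28.9 x 31.4
```

View pics/w19.png

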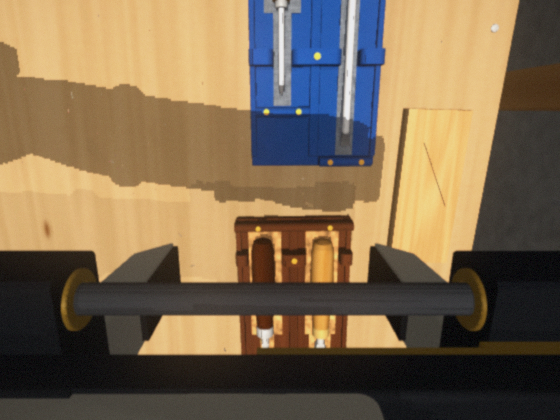

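The shafts are level (tops constant along their length), and the tips at (281,92) and (347,133) are clear of the stops. Both chisels lie in their notches. I'll hand it in.

```bash
python3 -c "
from plant import env
print(env.job_done())"
```

```text
the job is handed in; nothing more can be done
None
```

All four tools are lying in their own bays and released, and the job was handed in at about 53 s of the 128 s; the hand-in returned no verdict.

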